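# Pack the gift jar and raise the camera for its picture

### The job

Set the small glass jar with the steel lid upright, lid up, down into the round pocket of the cardboard gift tray and let it go, without dropping it or knocking anything else about. Then press the release button of the little camera stand so that the column unlatches, take hold of the camera and pull it straight up past the first stop to the second stop, where the column goes no further. Finish while holding the camera up there: the column is spring-loaded and sinks back if let go.

Things in the scene. Friction and masses are not known exactly. Their poses are not given: they have to be found in the camera images.
- jar: Small upright straight-sided glass jar with a paper band and a plain steel lid, 70 mm tall overall: glass 48 mm in diameter for the lower 50 mm, steel lid 50 mm in diameter for the top 20 mm (the place to grip it). Mass about 0.18 kg (0.13 to 0.25). Origin at the centre of its underside, z up through the lid. It stands on the table and may swap places with the ramekin or the tin.
- jar_lid (a point): Centre of the top face of the jar's lid, 70 mm above its underside.
- tray: Fixed cardboard gift tray, 180 mm long (its x) by 120 mm (its y), 30 mm high, with one round pocket. A paper packet of biscuits fills its +x end (its top 50 mm above the table). Origin at the centre of its underside.
- pocket (a point): Centre of the mouth of the tray's round pocket, in the tray's top face 30 mm above the table, 45 mm from the tray's centre towards its -x end. The pocket is 54 mm in diameter and 14 mm deep, so its floor, covered by a thin white paper disc, lies 16 mm above the table.
- stand: Fixed camera stand: black base plate 160 by 90 mm, 20 mm high; upright aluminium outer tube 36 mm in diameter with a 42 mm black collar, ending 89 mm above the table; 85 mm away on its -x side an aluminium block 48 by 52 mm, 66 mm high, carries the release button. Origin on the column's axis at table height, z up.
- release_top (a point): Centre of the top face of the release button (grey round cap, 28 mm in diameter, in a black ring 44 mm in diameter whose top lies 78 mm above the table), 88 mm above the table, on top of the block. It is pressed straight down.
- release (a joint): Travel of the release button in m: 0 up, 0.006 fully down; a spring raises it again when let go. Resists with 1.5 N at first and 5 N fully down. The column unlatches beyond about 0.004; before that the column is locked down.
- camera: Black box camera on top of the column, 50 mm wide (its x), 32 mm deep (its y), 40 mm high, with a lens standing out 8 mm from its -y face; the grip is across the 50 mm width, on the two flat x faces. Origin at the centre of its underside, on the column's axis, 94 mm above the table when stowed; same axes as the stand, it does not turn. It moves only straight up and down.
- first_section (a joint): Slide in m of the thin steel section (18 mm in diameter) that carries the camera: 0 stowed and latched; when the button is pressed it springs up by itself to about 0.011 and stays there, unlatched, also after the button is let go; pulled, it runs out first and stops at 0.050 (the first stop). A spring draws it back to 0.011 when let go; about 6 N is needed at its stop.
- second_section (a joint): Slide in m of the thicker steel section (28 mm in diameter), which carries the thin one: 0 stowed; begins to rise once the thin section is at its stop and the pull exceeds about 9 N; its end at 0.045 is the second stop, where about 12 N is needed to hold it. At the second stop the camera stands 95 mm above its stowed height. A spring draws it back down when let go.
- ramekin: Bystander: white open ceramic dish, 72 mm across the rim, 42 mm high. Origin at the centre of its underside.
- tin: Bystander: flat round aluminium tin, 68 mm in diameter, 30 mm high. Origin at the centre of its underside.
- brush: Bystander: pastry brush, 200 mm long, lying on the table between the robot and the tray.
- cutter: Bystander: steel ring cookie cutter, 68 mm in diameter, 30 mm high, beyond the stand.
- spatula: Bystander: spatula lying on the table to the left of the stand.
- mug: Bystander: white mug, 80 mm in diameter, 90 mm high, beyond the jars.

How it is judged (in metres and radians):
On the way, in this order (a step that is already met when the one before it is completed fails the run):
1. the jar stands lid up on the pocket's floor and is let go (horizontal distance between jar and pocket below 0.006 m and z of jar in the frame of tray between 0.013 and 0.0195 m and angle between jar's own z axis and vertical below 0.08 rad and z of jar_lid in the frame of tray above 0.07 m and contact force between the fingers and jar below 0.1 N and linear speed of jar below 0.03 m/s), for 0.2 s.
2. the release button is pressed (value of joint release above 0.004 m), for 0.05 s.
3. the camera is pulled up by the gripper to the second stop (value of joint first_section above 0.045 m and value of joint second_section above 0.039 m and contact force between the fingers and camera above 2 N), for 0.2 s.
At the end, for the whole second after the job is handed in: The jar stands lid up in the pocket, untouched, within 6 mm of its centre, within 3 mm of the pocket's floor and 0.08 rad of upright; both column sections are out to within 5 and 6 mm of their stops (first above 0.045, second above 0.039) and still, and the gripper is holding the camera (all of step 1 and all of step 3 and velocity of joint first_section between -0.02 and 0.02 m/s and velocity of joint second_section between -0.02 and 0.02 m/s); the arm keeps its last pose, push and grip.
It fails at once if the jar is tipped over (angle between jar's own z axis and vertical above 0.6 rad).
It fails at once if the jar is dropped (falls free faster than 0.6 m/s) (linear speed of jar above 0.6 m/s and contact force between the fingers and jar below 0.05 N).
It fails at once if a bystander is moved by more than 30 mm (distance of any of ramekin, tin, brush, cutter, spatula, mug from where it was at the start of the episode above 0.03 m).
It also fails if it takes over 64 s, if anything falls off the work surface, if the arm or the gripper's body presses on something with over 40 N, if the wrist force passes 120 N, or if a joint passes its speed limit or range.

### The arm

A 6-joint arm with a two-finger parallel gripper is mounted at the origin on the work surface. World frame = base frame: x ahead of the robot, y to its left, z up, the work surface at z = 0. Lengths are in mm, angles in degrees, forces in N, time in s.
With the tool pointing down it reaches from about 300 to 850 mm from the base axis. Payload 4.2 kg.
Tool frame: the origin (TCP) lies at the very end of the fingers, on their centre line; the grasp point (between the pads) lies 19 mm behind it (env.grip_depth is the distance from the TCP to the grasp point, in mm); y points along the fingers, z is the direction in which the jaws open and shut, and the axes are right-handed (so a half turn about y gives the same grasp; the last joint's range is limited). The gripper opens to 91 mm and grips with 3 to 60 N. Pads are 32 mm wide; open, the fingers measure 118 mm over their backs; the gripper's body (76 mm by 178 mm) begins 60 mm behind the grasp point.
Start: joints at [-67.838, 18.312, 89.639, -0, 72.044, -1.146], TCP at [227.516, -528.09, 213.976] pointing down, gripper open.
Joint ranges: [-177.97, 177.97], [-48.28, 115.42], [12.27, 149.76], [-77.06, 257.06], [2.81, 150.46], [-146.56, 146.56]. Speed limits (degrees/s): [147.25, 147.25, 180, 180, 180, 180].

### API

Orientations are given as [roll, pitch, yaw] about the fixed x, y, z axes, in that order (R = Rz(yaw) Ry(pitch) Rx(roll)).
In Python, from workcell import state, imaging, job, env gives the robot as it stands.
- The arm moves only by the shell command python3 -m pendant 'ROWS' [FORCE]. ROWS is JSON, a list of rows, each an object with "delta_pos": the shift along the tool's x, y, z in cm, a list of three; "twist": the turn, a rotation vector about the tool's x, y, z in degrees, a list of three; "grip": the opening in per cent of the stroke, from 0 (shut) to 100 (fully open). In form: [{"delta_pos": [tx, ty, tz], "twist": [wx, wy, wz], "grip": grip}, ...]. A call has exactly 5 rows; each row is the pose to reach, as a shift and turn from the pose commanded when the call began, along the tool's axes at that moment; what a row does not reach only later rows make up. A row lasts 1/10 s, in which the tool goes at most 50 mm and 8.59 degrees, less where a joint would pass 70% of its speed; a pose out of reach is approached as far as the arm can. A call with a gripper value outside its range is refused whole. The fingers move at their own pace and stop on an object; FORCE is the grip in N (left out, the last holds). Time passes only in rows, so rows that repeat a pose let the fingers close, or fill a call up. It gives the time, the measured TCP pose, the force and the opening at its end, in the units of the state.
- state(): the state, without advancing time (a new reading comes with each control period).
- imaging.grab_frame(name): name is "scene" or "top" or "wrist"; returns (picture, depth): 420x560x3 uint8, red, green, blue; 420x560 float32, mm along the optical axis (not along the pixel's ray), 0 where there is no reading.
- imaging.camera_info(name): a dict with "fx", "fy", "cx", "cy" (pixels), "R" (3x3) and "t" (3): a world point X has camera coordinates R X + t. Camera axes: x right, y down, z forward; pixel columns grow to the right and rows downward; lengths in mm; the calibration is good to about 2 mm. A picture is of the moment at which its call begins: read the wrist's pose just before it. camera_info takes no time and is no camera call; for the wrist camera it gives the pose at the moment of the call.
- job.job_done(): hands the job in, once; it reports no verdict.
The state is a dict: "time_s": time; "qpos": joint angles; "qvel": joint speeds; "effort": joint torques, N m; "ee_pos": TCP position; "ee_rot": TCP orientation; "force": force on the tool from outside, world axes, zero at the start; "torque": the same for the moment, N m; "gripper_width": finger opening in mm.
Only numpy, scipy, OpenCV 4.12 (cv2) and the standard library are available. Lean on these libraries where they do the work, as an engineer would, in place of code of your own. Each camera call takes 0.05 s, during which the arm holds its last target.

## Working session

There is one attempt and no reset: what is moved stays moved. The work goes in short steps, Python scripts to look and compute and a shell command to move; the robot and the scene stay as the last step left them, time stands still between calls to the robot, and variables do not carry over. Pictures are saved under pics/ and viewed, and the job is handed in when it is done.

```bash
mkdir -p pics; ls; python3 - <<'E'
from workcell import state, imaging, job, env
import cv2
print(state())
for n in ["scene","top","wrist"]:
    i=imaging.camera_info(n); print(n,i)
    p,d=imaging.grab_frame(n); cv2.imwrite(f"pics/a_{n}.png",p[:,:,::-1])
    import numpy as np; np.savez(f"pics/a_{n}.npz",p=p,d=d,R=i["R"],t=i["t"],k=[i["fx"],i["fy"],i["cx"],i["cy"]])
E
```

```text
pics
{'time_s': 0.0, 'qpos': array([-6.78392691e+01,  1.83495745e+01,  8.97065867e+01, -2.91309479e-03,
        7.20418353e+01, -1.14331954e+00]), 'qvel': array([ 0.081927  ,  0.01572852,  0.08686259,  0.07118502, -0.01969213,
       -0.02197355]), 'effort': array([-3.64764301e-04, -4.12463272e+01, -2.31973153e+01,  7.27098039e-02,
        4.57396929e-02, -1.48428239e-04]), 'ee_pos': array([ 227.29739658, -527.62403595,  213.13975785]), 'ee_rot': array([-9.00980323e+01, -8.13723394e-04, -1.56695048e+02]), 'force': array([0.70627303, 0.32209894, 0.16826824]), 'torque': array([-0.00396741, -0.01038755, -0.011923  ]), 'gripper_width': 91.25355837035207}
scene {'fx': 436.45626694990943, 'fy': 436.45626694990943, 'cx': 288.5486887043275, 'cy': 204.36425505299064, 'R': array([[-0.4680623 ,  0.8836629 ,  0.0075863 ],
       [ 0.51568642,  0.28010226, -0.80969762],
       [-0.71762469, -0.37507679, -0.58679827]]), 't': array([ 240.01489947, -228.29831508, 1492.25884973])}
top {'fx': 394.64328205141106, 'fy': 394.64328205141106, 'cx': 278.76547451178004, 'cy': 212.33845568590942, 'R': array([[-0.01493558, -0.99986936,  0.00617986],
       [-0.99174196,  0.01402626, -0.12747996],
       [ 0.12737663, -0.00803282, -0.99182189]]), 't': array([  14.78452776,  586.08770979, 1228.66521934])}
wrist {'fx': 335.6194844422449, 'fy': 335.6194844422449, 'cx': 276.70469710243475, 'cy': 210.83886789882874, 'R': array([[ 0.39534594, -0.91853067, -0.00173416],
       [-0.89253862, -0.38460326,  0.23548916],
       [-0.21697098, -0.09155188, -0.97187543]]), 't': array([-574.00632874,  -25.56803308,  388.74514956])}
```

View pics/a_top.png

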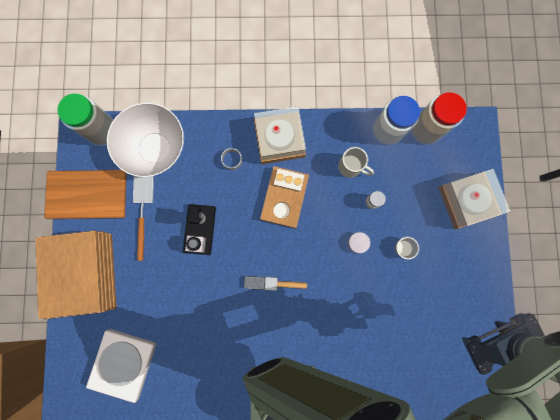

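View pics/a_scene.png

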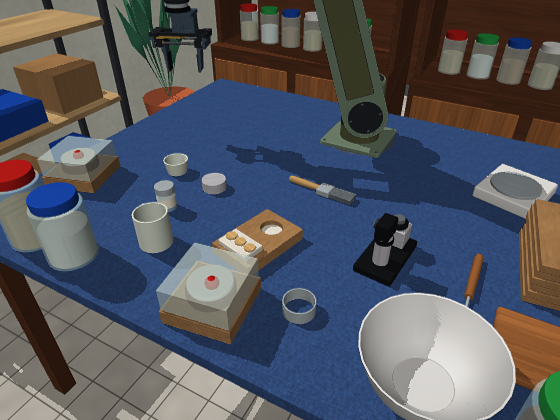

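View pics/a_wrist.png

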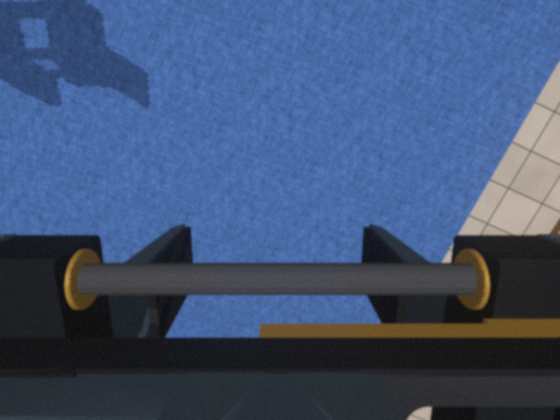

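The top view shows the jar at about (376,199), the tin at (360,242), the ramekin at (407,248), the tray at (285,197) with its pocket at (281,210), and the stand at (199,230). I'll enlarge these and compute 3D points.

```bash
cat > h.py <<'E'
import numpy as np, cv2
def load(f):
    z=np.load(f); return z['p'],z['d'],z['R'],z['t'],z['k']
def cloud(d,R,t,k):
    v,u=np.mgrid[:d.shape[0],:d.shape[1]]
    c=np.stack([(u-k[2])/k[0]*d,(v-k[3])/k[1]*d,d],-1)
    return (c-t)@R
def ray(u,v,z,R,t,k):
    o=-R.T@t; r=R.T@np.array([(u-k[2])/k[0],(v-k[3])/k[1],1]); return o+r*(z-o[2])/r[2]
def proj(X,R,t,k):
    c=R@np.array(X,float)+t; return k[0]*c[0]/c[2]+k[2],k[1]*c[1]/c[2]+k[3]
E
python3 - <<'E'
from h import *
for n,(a,b,c,e),s in [("top",(165,130,435,270),2.95),("scene",(120,140,450,300),2.4)]:
    p,d,R,t,k=load(f"pics/a_{n}.npz")
    cv2.imwrite(f"pics/z_{n}.png",cv2.resize(p[b:e,a:c,::-1],None,fx=s,fy=s,interpolation=cv2.INTER_CUBIC))
    P=cloud(d,R,t,k)
    for nm,u,v in ([("jar",376,197),("tin",360,242),("ram",407,248),("cam?",200,216),("btn?",194,243),("pocket",281,210),("packet",289,180),("table",330,260)] if n=="top" else []):
        print(nm,P[v,u].round(1), ray(u,v,0,R,t,k).round(1))
E
```

```text
jar [ 626.5 -300.3   69.1] [ 637.9 -318.2    0. ]
tin [ 487.9 -252.5   29.1] [ 489.3 -258.7    0. ]
ram [ 467.4 -410.9    3.1] [ 467.5 -411.9    0. ]
cam? [566.8 240.8 129.4] [582.6 265.7   0. ]
btn? [489.3 266.1  88.1] [494.  284.4   0. ]
pocket [596.6  -1.3  15.7] [598.7  -1.5   0. ]
packet [689.8 -28.2  45.6] [699.4 -29.8   0. ]
table [ 432.2 -157.6    6.6] [ 432.2 -158.5    0. ]
```

View pics/z_top.png

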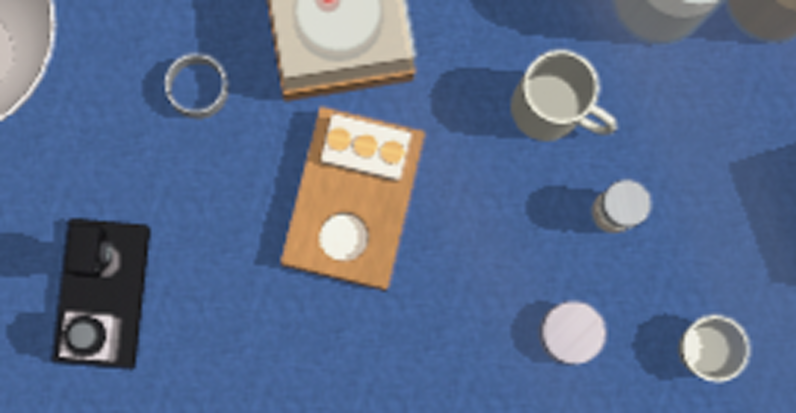

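View pics/z_scene.png

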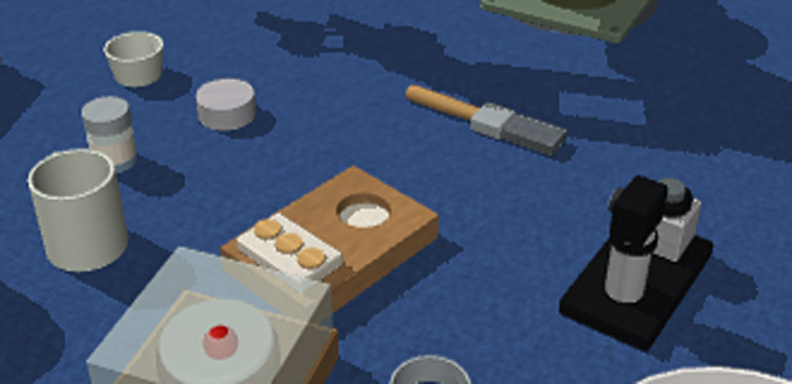

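Now precise estimates from depth and masks.

```bash
python3 - <<'E'
from h import *
def stat(nm,Q):
    xy=Q[:,:2].astype(np.float32)
    c,r=cv2.minEnclosingCircle(xy); rc=cv2.minAreaRect(xy)
    print(nm,len(Q),"med",np.median(Q,0).round(1),"mec",np.round(c,1),round(r,1),"rect",np.round(rc[0],1),np.round(rc[1],1),round(rc[2],1))
for n in ["top","scene"]:
    p,d,R,t,k=load(f"pics/a_{n}.npz"); P=cloud(d,R,t,k); print(n)
    def box(x,y,z): return P[(d>0)&(P[...,0]>x[0])&(P[...,0]<x[1])&(P[...,1]>y[0])&(P[...,1]<y[1])&(P[...,2]>z[0])&(P[...,2]<z[1])]
    stat("jar lid",box((580,670),(-340,-260),(65,76)))
    stat("tin",box((440,540),(-300,-210),(25,36)))
    stat("pocket floor",box((560,630),(-40,40),(10,20)))
    stat("tray top",box((520,690),(-110,90),(26,34)))
    stat("packet",box((640,760),(-110,60),(40,56)))
    stat("btn",box((460,520),(230,300),(84,95)))
    stat("btn ring",box((460,520),(230,300),(75,82)))
    stat("cam top",box((530,620),(200,300),(128,140)))
    stat("base",box((430,640),(180,320),(15,25)))
    for nm,x,y in [("mug",(680,780),(-300,-150)),("ram",(420,520),(-460,-360)),("case",(700,900),(-60,120))]:
        Q=box(x,y,(12,300)); print(nm,Q.min(0).round(),Q.max(0).round())
E
```

```text
top
jar lid 188 med [ 622.6 -302.6   69.9] mec [ 621.6 -302.4] 24.8 rect [ 621.3 -302.8] [46.5 47.3] 43.8
tin 345 med [ 487.4 -249.1   29.7] mec [ 487.  -249.4] 34.2 rect [ 486.1 -249.2] [65.2 66.9] 43.7
pocket floor 186 med [596.6  -1.1  15.8] mec [596.2  -1.1] 26.6 rect [596.7  -1.3] [51.2 51.1] 43.5
tray top 1060 med [620.1  -8.6  30.1] mec [628.   -9.3] 96.1 rect [627.3  -9. ] [120.  156.2] 75.4
packet 467 med [691.3 -25.4  47.3] mec [707.6  -2.7] 78.7 rect [ 7.026e+02 -5.000e-01] [151.2  65.4] 66.4
btn 61 med [489.2 271.9  88.7] mec [488.8 270.1] 15.5 rect [489.  271.6] [24.9 25.6] 47.4
btn ring 84 med [486.6 267.7  77.7] mec [488.1 271.4] 21.6 rect [488.4 271.8] [40.  42.6] 17.0
cam top 183 med [572.4 262.  133.6] mec [571.9 262. ] 26.5 rect [572.8 260. ] [48.7 38.5] 0.0
base 747 med [538.4 248.7  20.2] mec [538.6 266.2] 88.7 rect [538.  266.7] [ 90.5 159.7] 84.0
mug [ 703. -297.   12.] [ 780. -193.   97.]
ram [ 431. -434.   12.] [ 501. -363.   47.]
case [700. -60.  14.] [900.  84.  98.]
scene
jar lid 198 med [ 626.5 -301.6   70.7] mec [ 623.7 -303.2] 27.4 rect [ 624.5 -304. ] 
[... 207 characters left out ...]
 82.2
tray top 1315 med [616.    3.7  30.6] mec [625.7 -10. ] 94.6 rect [623.6  -9.8] [124.  151.6] 75.7
packet 683 med [698.5 -25.5  47.3] mec [693.5 -26.3] 50.4 rect [694.7 -26.8] [91.5 56.3] 76.0
btn 61 med [491.  273.7  88.1] mec [490.4 271.4] 14.6 rect [488.7 273.5] [26.8 19.7] 38.1
btn ring 58 med [500.5 283.6  78.3] mec [495.4 279.3] 19.2 rect [497.1 283.3] [15.  37.9] 66.5
cam top 259 med [579.5 263.1 134.2] mec [575.2 262.9] 27.2 rect [575.4 258.3] [39.2 51.6] 84.1
base 1177 med [579.1 280.3  20.2] mec [542.  266.3] 89.1 rect [540.6 265.3] [ 90.8 161.6] 84.2
mug [ 708. -275.   12.] [ 780. -193.   93.]
ram [ 433. -437.   12.] [ 505. -365.   45.]
case [700. -60.  12.] [900.  85.  95.]
```

```bash
cat > plan.py <<'E'
import sys,numpy as np
from scipy.spatial.transform import Rotation as Ro
from workcell import state,imaging
# usage: plan.py x y z [jawdeg]  -> delta in tool axes (cm) and twist
s=state(); Rt=Ro.from_euler('xyz',s['ee_rot'],degrees=True).as_matrix()
a=[float(v) for v in sys.argv[1:]]
jaw=np.degrees(np.arctan2(Rt[1,2],Rt[0,2])); tgt=a[3] if len(a)>3 else jaw
tgt=(tgt-jaw+90)%180-90+jaw
if len(a)>4: tgt+=180*a[4]
dp=Rt.T@(np.array(a[:3])-s['ee_pos'])/10
G=Ro.from_euler('xyz',[-90,0,tgt-90],degrees=True).as_matrix()
tw=Ro.from_matrix(Rt.T@G).as_rotvec(degrees=True)
print('t',round(s['time_s'],2),'ee',s['ee_pos'].round(1),'jaw',round(jaw,1),'->',round(tgt,1),'w',round(s['gripper_width'],1),'F',s['force'].round(1),'q',s['qpos'].round(0))
print('delta',dp.round(2),'twist',tw.round(2),'tilt',s['ee_rot'].round(2))
E
cat > grab.py <<'E'
import sys,numpy as np,cv2
from workcell import imaging
n,f=sys.argv[1:3]
i=imaging.camera_info(n); p,d=imaging.grab_frame(n)
np.savez(f"pics/{f}.npz",p=p,d=d,R=i["R"],t=i["t"],k=[i["fx"],i["fy"],i["cx"],i["cy"]])
cv2.imwrite(f"pics/{f}.png",p[:,:,::-1])
E
python3 - <<'E'
from h import *
p,d,R,t,k=load("pics/a_wrist.npz"); tcp=np.array([227.3,-527.6,213.1]); C=-R.T@t
print("cam rel tcp",C-tcp, "proj tcp",proj(tcp,R,t,k), "below150",proj(tcp-[0,0,150],R,t,k))
E
python3 plan.py 645 -290 180 -66.7; python3 plan.py 622.5 -302.7 180 -66.7
```

```text
cam rel tcp [ 61.15702973  26.11438536 169.73743464] proj tcp (np.float64(276.8961428764892), np.float64(256.6550489604922)) below150 (np.float64(277.0781052087255), np.float64(199.8717537145654))
t 0.15 ee [ 227.4 -527.7  213.3] jaw -66.7 -> -66.7 w 91.2 F [ 0.5 -0.5  0.6] q [-68.  18.  90.  -0.  72.  -1.]
delta [-47.76   3.34  -5.3 ] twist [ 0.08  0.01 -0.  ] tilt [ -90.08    0.   -156.69]
t 0.15 ee [ 227.4 -527.7  213.3] jaw -66.7 -> -66.7 w 91.2 F [ 0.5 -0.5  0.6] q [-68.  18.  90.  -0.  72.  -1.]
delta [-45.19   3.34  -5.03] twist [ 0.08  0.01 -0.  ] tilt [ -90.08    0.   -156.69]
```

```bash
python3 -m pendant '[{"delta_pos":[-4,1,-0.5],"twist":[0,0,0],"grip":100},{"delta_pos":[-9,2,-1],"twist":[0,0,0],"grip":100},{"delta_pos":[-14,2,-1.5],"twist":[0,0,0],"grip":100},{"delta_pos":[-19,2,-2],"twist":[0,0,0],"grip":100},{"delta_pos":[-24,2,-2.5],"twist":[0,0,0],"grip":100}]'
python3 -m pendant '[{"delta_pos":[-5,0,-0.5],"twist":[0,0,0],"grip":100},{"delta_pos":[-10,0,-1],"twist":[0,0,0],"grip":100},{"delta_pos":[-15,0,-1.5],"twist":[0,0,0],"grip":100},{"delta_pos":[-19,0,-2],"twist":[0,0,0],"grip":100},{"delta_pos":[-21.2,0.3,-2.5],"twist":[0,0,0],"grip":100}]'
python3 -m pendant '[{"delta_pos":[0,0,0],"twist":[0,0,0],"grip":100},{"delta_pos":[0,0,0],"twist":[0,0,0],"grip":100},{"delta_pos":[0,0,0],"twist":[0,0,0],"grip":100},{"delta_pos":[0,0,0],"twist":[0,0,0],"grip":100},{"delta_pos":[0,0,0],"twist":[0,0,0],"grip":100}]'
python3 plan.py 622.5 -302.7 180 -66.7; python3 grab.py wrist b1; python3 grab.py wrist b2
python3 - <<'E'
from h import *
for f in ["b1","b2"]:
    p,d,R,t,k=load(f"pics/{f}.npz");P=cloud(d,R,t,k)
    m=(d>0)&(P[...,2]>64)&(P[...,2]<78)&(abs(P[...,0]-622)<50)&(abs(P[...,1]+302)<50)
    Q=P[m];c,r=cv2.minEnclosingCircle(Q[:,:2].astype(np.float32)); print(len(Q),np.median(Q,0),Q.mean(0),c,r)
E
```

```text
time_s: 0.65
ee_pos: [437.7, -409.9, 193.6]
ee_rot: [-90.0, -0.0, -156.7]
force: [0.1, -0.7, 0.6]
gripper_width: 91.1
time_s: 1.15
ee_pos: [623.9, -302.2, 190.4]
ee_rot: [-90.0, 0.0, -156.5]
force: [-0.1, -1.0, 0.4]
gripper_width: 91.2
time_s: 1.65
ee_pos: [620.2, -305.3, 191.4]
ee_rot: [-90.0, 0.0, -156.8]
force: [0.2, -0.1, -0.0]
gripper_width: 91.1
t 1.65 ee [ 620.2 -305.3  191.4] jaw -66.8 -> -66.7 w 91.1 F [ 0.2 -0.1 -0. ] q [-27.  30.  75.  -0.  76.  40.]
delta [-0.31  1.14 -0.15] twist [-0.02 -0.09 -0.  ] tilt [ -89.98    0.   -156.79]
2361 [ 623.71642968 -303.85459508   68.6850612 ] [ 623.54961698 -303.92775155   68.66040006] (622.68017578125, -304.2283630371094) 25.089786529541016
2362 [ 623.56521589 -303.87590589   68.66535431] [ 623.49928032 -303.92798993   68.64581074] (622.791259765625, -304.1131591796875) 25.061391830444336
```

View pics/b1.png

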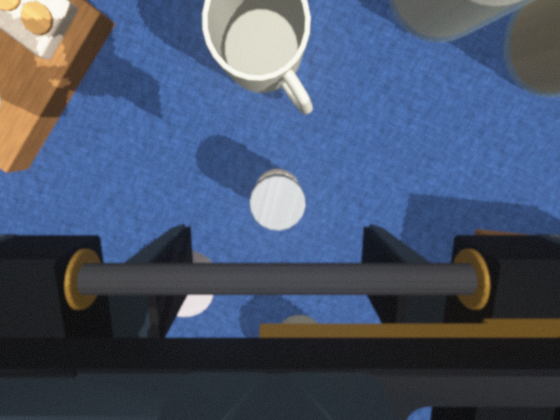

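The lid sits at pixel (277,201), which gives (623.2,-303.8,69). Size and height match, so I'm descending onto it.

```bash
python3 plan.py 623 -303.6 43 -66.7; python3 -m pendant '[{"delta_pos":[-0.1,2,-0.05],"twist":[0,0,0],"grip":100},{"delta_pos":[-0.2,5,-0.05],"twist":[0,0,0],"grip":100},{"delta_pos":[-0.3,8,-0.05],"twist":[0,0,0],"grip":100},{"delta_pos":[-0.3,10,-0.05],"twist":[0,0,0],"grip":100},{"delta_pos":[-0.3,11,-0.05],"twist":[0,0,0],"grip":100}]'; python3 plan.py 623 -303.6 43 -66.7;python3 grab.py wrist b3
```

```text
t 1.75 ee [ 620.6 -304.9  191.3] jaw -66.8 -> -66.7 w 91.0 F [ 0.5 -0.  -0.2] q [-27.  30.  75.  -0.  76.  40.]
delta [-0.27 14.83 -0.03] twist [-0.02 -0.05 -0.01] tilt [-8.9980e+01  1.0000e-02 -1.5675e+02]
time_s: 2.25
ee_pos: [622.4, -302.3, 78.7]
ee_rot: [-90.2, -0.1, -156.7]
force: [-0.0, 0.0, 0.5]
gripper_width: 91.0
t 2.25 ee [ 622.4 -302.3   78.7] jaw -66.7 -> -66.7 w 91.0 F [-0.   0.   0.5] q [-27.  34.  83.  -0.  63.  40.]
delta [-0.01  3.57  0.15] twist [ 0.16 -0.01  0.14] tilt [-9.0160e+01 -1.4000e-01 -1.5671e+02]
```

View pics/b3.png

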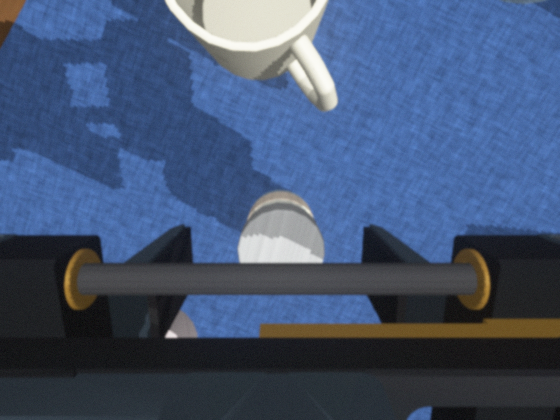

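The jar (~281,235) is centred between the fingers, so I go down and close.

```bash
python3 -m pendant '[{"delta_pos":[0,1.2,0.1],"twist":[0,0,0],"grip":100},{"delta_pos":[0,2.4,0.1],"twist":[0,0,0],"grip":100},{"delta_pos":[0,3.2,0.1],"twist":[0,0,0],"grip":100},{"delta_pos":[0,3.55,0.1],"twist":[0,0,0],"grip":100},{"delta_pos":[0,3.55,0.1],"twist":[0,0,0],"grip":100}]'
python3 plan.py 623 -303.6 43 -66.7
python3 -m pendant '[{"delta_pos":[0,0,0],"twist":[0,0,0],"grip":75},{"delta_pos":[0,0,0],"twist":[0,0,0],"grip":62},{"delta_pos":[0,0,0],"twist":[0,0,0],"grip":56},{"delta_pos":[0,0,0],"twist":[0,0,0],"grip":50},{"delta_pos":[0,0,0],"twist":[0,0,0],"grip":45}]' 15
python3 -m pendant '[{"delta_pos":[0,0,0],"twist":[0,0,0],"grip":40},{"delta_pos":[0,0,0],"twist":[0,0,0],"grip":40},{"delta_pos":[0,0,0],"twist":[0,0,0],"grip":40},{"delta_pos":[0,0,0],"twist":[0,0,0],"grip":40},{"delta_pos":[0,0,0],"twist":[0,0,0],"grip":40}]'
python3 plan.py 623 -303.6 43 -66.7
```

```text
time_s: 2.8
ee_pos: [623.9, -303.4, 45.0]
ee_rot: [-90.0, -0.0, -156.7]
force: [0.1, 0.2, 0.5]
gripper_width: 91.2
t 2.8 ee [ 623.9 -303.4   45. ] jaw -66.7 -> -66.7 w 91.2 F [0.1 0.2 0.5] q [-27.  36.  85.  -0.  59.  40.]
delta [ 0.09  0.2  -0.02] twist [0.03 0.01 0.03] tilt [-9.0030e+01 -3.0000e-02 -1.5669e+02]
time_s: 3.3
ee_pos: [624.2, -303.6, 45.7]
ee_rot: [-90.0, 0.0, -156.7]
force: [-0.4, -0.5, -0.4]
gripper_width: 53.9
time_s: 3.8
ee_pos: [624.2, -303.6, 45.6]
ee_rot: [-90.0, 0.0, -156.7]
force: [-0.1, -0.6, 1.3]
gripper_width: 49.4
t 3.8 ee [ 624.2 -303.6   45.6] jaw -66.7 -> -66.7 w 49.4 F [-0.1 -0.6  1.3] q [-27.  36.  85.  -0.  59.  40.]
delta [ 0.11  0.26 -0.05] twist [-0.02  0.01 -0.01] tilt [-8.9980e+01  1.0000e-02 -1.5669e+02]
```

```bash
python3 -m pendant '[{"delta_pos":[0,-0.5,0],"twist":[0,0,0],"grip":40},{"delta_pos":[0,-1.5,0],"twist":[0,0,0],"grip":40},{"delta_pos":[0,-3,0],"twist":[0,0,0],"grip":40},{"delta_pos":[0,-5,0],"twist":[0,0,0],"grip":40},{"delta_pos":[0,-7,0],"twist":[0,0,0],"grip":40}]' 20
python3 -m pendant '[{"delta_pos":[0,-2,0],"twist":[0,0,0],"grip":40},{"delta_pos":[0,-4,0],"twist":[0,0,0],"grip":40},{"delta_pos":[0,-6,0],"twist":[0,0,0],"grip":40},{"delta_pos":[0,-7,0],"twist":[0,0,0],"grip":40},{"delta_pos":[0,-7,0],"twist":[0,0,0],"grip":40}]' 
python3 plan.py 597 -1 185 -66.7;python3 grab.py wrist b4;  python3 grab.py scene s4
```

```text
time_s: 4.3
ee_pos: [624.3, -303.6, 117.4]
ee_rot: [-90.0, 0.0, -156.7]
force: [-0.0, -0.6, -1.8]
gripper_width: 49.2
time_s: 4.8
ee_pos: [625.0, -304.0, 188.2]
ee_rot: [-89.8, 0.2, -156.7]
force: [-0.4, -0.1, -1.4]
gripper_width: 49.7
t 4.8 ee [ 625.  -304.   188.2] jaw -66.7 -> -66.7 w 49.7 F [-0.4 -0.1 -1.4] q [-27.  30.  75.  -0.  75.  40.]
delta [ -9.42   0.24 -28.93] twist [-0.21  0.01 -0.17] tilt [ -89.79    0.17 -156.69]
```

View pics/s4.png

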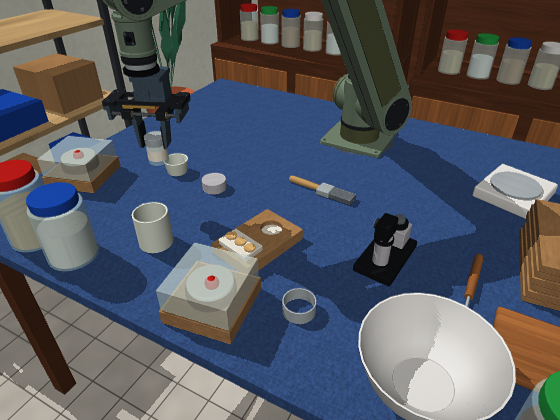

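View pics/b4.png

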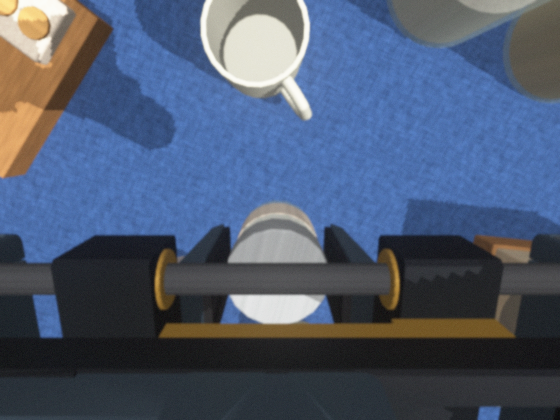

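The jar is held upright. I'll move it to a point short of the pocket, with the wrist camera ahead so it can see the pocket.

```bash
python3 plan.py 528 -31 170 -66.7; python3 -m pendant '[{"delta_pos":[0,0.2,-2],"twist":[0,0,0],"grip":40},{"delta_pos":[-0.3,0.5,-6],"twist":[0,0,0],"grip":40},{"delta_pos":[-0.6,0.8,-10],"twist":[0,0,0],"grip":40},{"delta_pos":[-0.9,1,-14],"twist":[0,0,0],"grip":40},{"delta_pos":[-1.2,1.2,-18],"twist":[0,0,0],"grip":40}]'
python3 -m pendant '[{"delta_pos":[-0.2,0.2,-4],"twist":[0,0,0],"grip":40},{"delta_pos":[-0.4,0.4,-7],"twist":[0,0,0],"grip":40},{"delta_pos":[-0.5,0.6,-9.5],"twist":[0,0,0],"grip":40},{"delta_pos":[-0.5,0.6,-11],"twist":[0,0,0],"grip":40},{"delta_pos":[-0.5,0.6,-11],"twist":[0,0,0],"grip":40}]'
python3 plan.py 528 -31 170 -66.7
```

```text
t 4.9 ee [ 623.7 -303.4  185.1] jaw -66.7 -> -66.7 w 49.6 F [-0.3 -0.2 -0.6] q [-27.  30.  75.  -0.  75.  40.]
delta [ -1.98   1.53 -28.8 ] twist [0.03 0.   0.03] tilt [-9.003e+01 -3.000e-02 -1.567e+02]
time_s: 5.4
ee_pos: [562.3, -132.0, 171.8]
ee_rot: [-90.1, -0.1, -156.7]
force: [0.5, 0.3, -1.5]
gripper_width: 49.6
time_s: 5.9
ee_pos: [523.8, -29.3, 166.8]
ee_rot: [-90.1, -0.1, -156.6]
force: [-0.1, 0.3, -0.3]
gripper_width: 49.4
t 5.9 ee [523.8 -29.3 166.8] jaw -66.6 -> -66.7 w 49.4 F [-0.1  0.3 -0.3] q [ -4.  16. 100.  -0.  64.  62.]
delta [-0.31 -0.32  0.32] twist [0.05 0.13 0.1 ] tilt [-9.0050e+01 -1.0000e-01 -1.5657e+02]
```

```bash
python3 -m pendant '[{"delta_pos":[0,0,0],"twist":[0,0,0],"grip":40},{"delta_pos":[0,0,0],"twist":[0,0,0],"grip":40},{"delta_pos":[0,0,0],"twist":[0,0,0],"grip":40},{"delta_pos":[0,0,0],"twist":[0,0,0],"grip":40},{"delta_pos":[0,0,0],"twist":[0,0,0],"grip":40}]'; python3 grab.py wrist c1; python3 grab.py top c1t; python3 - <<'E'
from h import *
p,d,R,t,k=load("pics/c1.npz");P=cloud(d,R,t,k)
near=(abs(P[...,0]-597)<45)&(abs(P[...,1]+1)<45)&(d>0)
m=near&(P[...,2]>10)&(P[...,2]<21); Q=P[m]; print(len(Q),np.median(Q,0),cv2.minEnclosingCircle(Q[:,:2].astype(np.float32)))
# white disc by colour
w=((p.min(-1)>140)&near).astype(np.uint8)
cs,_=cv2.findContours(w,0,1); c=max(cs,key=cv2.contourArea); e=cv2.fitEllipse(c); print(e,cv2.contourArea(c), ray(*e[0],16,R,t,k))
# rim
r=near&(P[...,2]>27)&(P[...,2]<33); hole=(near&~r).astype(np.uint8)
hole=cv2.morphologyEx(hole,cv2.MORPH_OPEN,np.ones((3,3)))
cs,_=cv2.findContours(hole,0,1)
for c in cs:
    if cv2.contourArea(c)>400: e=cv2.fitEllipse(c);print("hole",e,ray(*e[0],30,R,t,k))
E
```

```text
time_s: 6.4
ee_pos: [525.1, -31.0, 167.4]
ee_rot: [-90.0, -0.0, -156.7]
force: [-0.7, -0.2, -1.3]
gripper_width: 49.2
2846 [597.31353604  -1.52460326  15.38009898] ((596.6441040039062, -1.8155550956726074), 27.08355712890625)
((278.1867980957031, 117.11549377441406), (57.1199951171875, 59.24959945678711), 0.42250001430511475) 2656.0 [596.86087078  -1.44368205  16.        ]
hole ((373.37249755859375, 364.23016357421875), (89.12055206298828, 112.04490661621094), 99.49352264404297) [ 404.64643043 -193.87474157   30.        ]
hole ((346.365966796875, 270.20355224609375), (63.01693344116211, 181.7419891357422), 89.88178253173828) [ 489.60762369 -120.57884509   30.        ]
hole ((278.5592041015625, 116.53103637695312), (59.26614761352539, 61.74639892578125), 3.0165956020355225) [596.97854751  -1.68529238  30.        ]
```

View pics/c1.png

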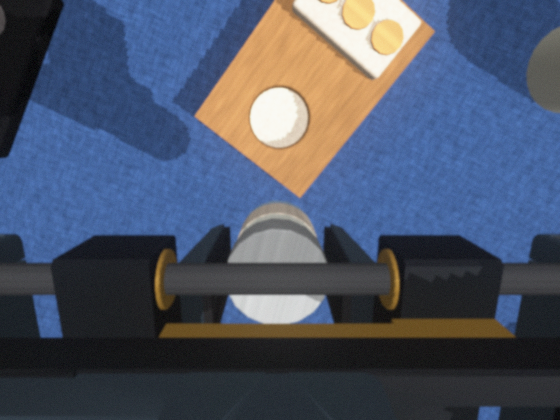

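The pocket disc is at (278,117), which gives (597.0,-1.6). The held jar is at (277,263), and I need its offset in the grip.

```bash
python3 - <<'E'
from h import *
p,d,R,t,k=load("pics/c1.npz");P=cloud(d,R,t,k)
tcp=np.array([525.1,-31,167.4]); a=np.radians(-156.7); X=np.array([np.cos(a),np.sin(a),0]);Z=np.array([-np.sin(a),np.cos(a),0])
L=P-tcp; lx=L@X; lz=L@Z; ly=L[...,2]
m=(d>0)&(abs(lz)<30)&(abs(lx)<40)&(ly>15)&(ly<33); print(m.sum())
print("lid top z",np.percentile(ly[m],[5,50,95]),"lx",np.percentile(lx[m],[0,1,99,100]),"lz",np.percentile(lz[m],[0,1,99,100]))
for r in range(235,335,6):
    mm=m[r]; 
    if mm.sum()>3:
        g=np.where(mm)[0]; print(r,g.min(),g.max(),"lx",np.median(lx[r][mm]).round(1),"lz",lz[r][mm].min().round(1),lz[r][mm].max().round(1),ly[r][mm].mean().round(1))
for o in (-2,0,2): print(o,[np.round(proj(tcp+X*(o+25*np.cos(q))+Z*25*np.sin(q)+[0,0,24.4],R,t,k)) for q in (0,np.pi/2,np.pi,-np.pi/2)])
E
```

```text
5586
lid top z [18.32376704 23.18074071 26.71771791] lx [-23.347838   -22.76363945  24.12033502  25.43229446] lz [-29.97778073 -28.38129285  27.9996202   29.98426341]
235 214 340 lx -19.6 lz -29.8 29.5 21.9
241 210 343 lx -16.8 lz -29.8 29.3 23.1
247 212 341 lx -13.9 lz -28.3 27.6 24.1
253 220 333 lx -11.0 lz -25.3 24.7 23.3
259 220 333 lx -8.1 lz -25.2 24.6 23.4
295 221 332 lx 10.3 lz -25.2 24.7 23.4
301 221 331 lx 13.4 lz -25.4 24.6 23.7
307 222 331 lx 16.8 lz -25.1 24.6 23.5
313 222 331 lx 19.9 lz -25.3 24.7 23.4
319 254 300 lx 23.1 lz -11.4 11.1 23.3
-2 [array([277., 320.]), array([331., 272.]), array([277., 220.]), array([223., 272.])]
0 [array([277., 324.]), array([331., 276.]), array([277., 224.]), array([224., 276.])]
2 [array([277., 327.]), array([330., 280.]), array([277., 229.]), array([224., 280.])]
```

```bash
python3 plan.py 597.4 -1.4 110 -66.7; python3 -m pendant '[{"delta_pos":[-2,1,0],"twist":[0,0,0],"grip":40},{"delta_pos":[-4,2.5,0],"twist":[0,0,0],"grip":40},{"delta_pos":[-6.3,4,0.1],"twist":[0,0,0],"grip":40},{"delta_pos":[-7.6,5.2,0.15],"twist":[0,0,0],"grip":40},{"delta_pos":[-7.8,5.7,0.15],"twist":[0,0,0],"grip":40}]'
python3 -m pendant '[{"delta_pos":[0,0,0],"twist":[0,0,0],"grip":40},{"delta_pos":[0,0,0],"twist":[0,0,0],"grip":40},{"delta_pos":[0,0,0],"twist":[0,0,0],"grip":40},{"delta_pos":[0,0,0],"twist":[0,0,0],"grip":40},{"delta_pos":[0,0,0],"twist":[0,0,0],"grip":40}]'
python3 plan.py 597.4 -1.4 80 -66.7
```

```text
t 6.5 ee [525.  -30.7 167.4] jaw -66.7 -> -66.7 w 49.0 F [ 0.5 -0.1 -2.4] q [ -5.  16. 100.  -0.  64.  62.]
delta [-7.81  5.74  0.17] twist [-0.01 -0.01  0.  ] tilt [ -89.99   -0.   -156.71]
time_s: 7.0
ee_pos: [597.6, -0.6, 108.9]
ee_rot: [-90.0, -0.1, -156.7]
force: [-0.7, 0.5, -1.3]
gripper_width: 49.4
time_s: 7.5
ee_pos: [597.1, -1.2, 111.1]
ee_rot: [-90.0, 0.0, -156.7]
force: [-0.7, -0.1, -1.8]
gripper_width: 49.4
t 7.5 ee [597.1  -1.2 111.1] jaw -66.7 -> -66.7 w 49.4 F [-0.7 -0.1 -1.8] q [-1. 25. 95. -0. 60. 65.]
delta [-0.02  3.11  0.03] twist [-0.03 -0.01 -0.04] tilt [-8.9970e+01  4.0000e-02 -1.5671e+02]
```

```bash
python3 -m pendant '[{"delta_pos":[0,0.7,0],"twist":[0,0,0],"grip":40},{"delta_pos":[0,1.5,0],"twist":[0,0,0],"grip":40},{"delta_pos":[0,2.4,0],"twist":[0,0,0],"grip":40},{"delta_pos":[0,3,0],"twist":[0,0,0],"grip":40},{"delta_pos":[0,3,0],"twist":[0,0,0],"grip":40}]'
python3 plan.py 597.4 -1.4 62 -66.7; python3 grab.py scene c2; python3 - <<'E'
from h import *
p,d,R,t,k=load("pics/c2.npz"); cv2.imwrite("pics/c2z.png",cv2.resize(p[150:300,180:360,::-1],None,fx=4,fy=4,interpolation=cv2.INTER_CUBIC))
E
```

```text
time_s: 8.0
ee_pos: [596.2, -1.0, 78.9]
ee_rot: [-90.1, -0.2, -156.7]
force: [0.0, 0.3, -1.1]
gripper_width: 49.5
t 8.0 ee [596.2  -1.   78.9] jaw -66.7 -> -66.7 w 49.5 F [ 0.   0.3 -1.1] q [-1. 27. 97. -0. 56. 65.]
delta [-0.1   1.69  0.09] twist [0.07 0.01 0.16] tilt [ -90.07   -0.16 -156.69]
```

View pics/c2z.png

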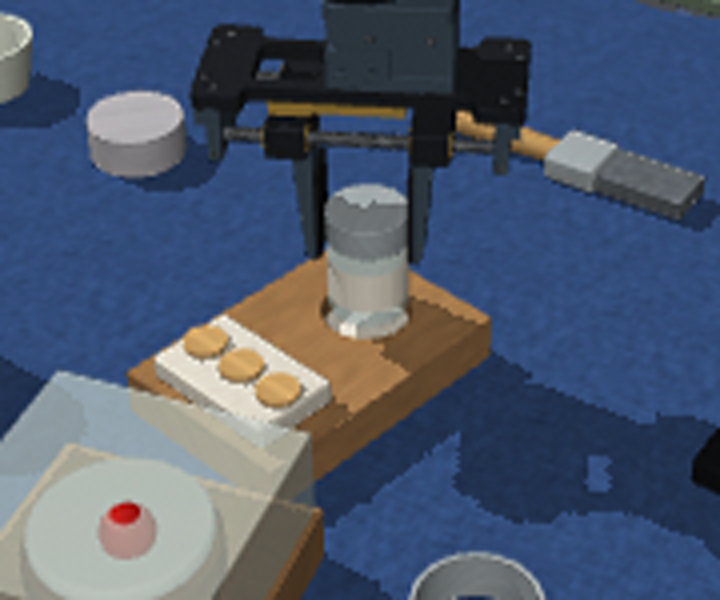

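The jar is over the pocket. Lowering it gently.

```bash
python3 -m pendant '[{"delta_pos":[0,0.4,0],"twist":[0,0,0],"grip":40},{"delta_pos":[0,0.7,0],"twist":[0,0,0],"grip":40},{"delta_pos":[0,1.1,0],"twist":[0,0,0],"grip":40},{"delta_pos":[0,1.3,0],"twist":[0,0,0],"grip":40},{"delta_pos":[0,1.3,0],"twist":[0,0,0],"grip":40}]'
python3 plan.py 597.4 -1.4 62 -66.7
```

```text
time_s: 8.55
ee_pos: [596.9, -1.0, 67.0]
ee_rot: [-90.0, -0.0, -156.7]
force: [0.1, -0.3, -0.6]
gripper_width: 49.6
t 8.55 ee [596.9  -1.   67. ] jaw -66.7 -> -66.7 w 49.6 F [ 0.1 -0.3 -0.6] q [-1. 27. 98. -0. 54. 65.]
delta [-0.03  0.5   0.05] twist [0.01 0.01 0.04] tilt [-9.0010e+01 -4.0000e-02 -1.5669e+02]
```

```bash
python3 -m pendant '[{"delta_pos":[-0.03,0.15,0.04],"twist":[0,0,0],"grip":40},{"delta_pos":[-0.03,0.3,0.04],"twist":[0,0,0],"grip":40},{"delta_pos":[-0.03,0.4,0.04],"twist":[0,0,0],"grip":40},{"delta_pos":[-0.03,0.45,0.04],"twist":[0,0,0],"grip":40},{"delta_pos":[-0.03,0.45,0.04],"twist":[0,0,0],"grip":40}]'
python3 -m pendant '[{"delta_pos":[0,0.05,0],"twist":[0,0,0],"grip":40},{"delta_pos":[0,0.1,0],"twist":[0,0,0],"grip":40},{"delta_pos":[0,0.1,0],"twist":[0,0,0],"grip":40},{"delta_pos":[0,0.1,0],"twist":[0,0,0],"grip":40},{"delta_pos":[0,0.1,0],"twist":[0,0,0],"grip":40}]'
python3 plan.py 597.4 -1.4 62 -66.7
```

```text
time_s: 9.05
ee_pos: [597.6, -1.2, 62.9]
ee_rot: [-90.0, -0.0, -156.7]
force: [0.1, 0.2, -2.1]
gripper_width: 50.0
time_s: 9.55
ee_pos: [597.7, -1.3, 61.9]
ee_rot: [-90.0, 0.0, -156.7]
force: [-0.8, -0.4, -0.2]
gripper_width: 49.4
t 9.55 ee [597.7  -1.3  61.9] jaw -66.7 -> -66.7 w 49.4 F [-0.8 -0.4 -0.2] q [-1. 28. 98. -0. 54. 65.]
delta [ 0.03 -0.01  0.  ] twist [-0.01  0.01 -0.  ] tilt [ -89.99    0.   -156.69]
```

```bash
python3 -m pendant '[{"delta_pos":[0,0.03,0],"twist":[0,0,0],"grip":40},{"delta_pos":[0,0.06,0],"twist":[0,0,0],"grip":40},{"delta_pos":[0,0.08,0],"twist":[0,0,0],"grip":40},{"delta_pos":[0,0.08,0],"twist":[0,0,0],"grip":40},{"delta_pos":[0,0.08,0],"twist":[0,0,0],"grip":40}]'
python3 plan.py 597.4 -1.4 62 -66.7
```

```text
time_s: 10.05
ee_pos: [597.8, -1.3, 61.6]
ee_rot: [-90.0, 0.0, -156.7]
force: [-0.2, 0.1, 2.6]
gripper_width: 49.8
t 10.05 ee [597.8  -1.3  61.6] jaw -66.7 -> -66.7 w 49.8 F [-0.2  0.1  2.6] q [-1. 28. 98. -0. 54. 65.]
delta [ 0.04 -0.04 -0.  ] twist [-0.02  0.01 -0.03] tilt [-8.9980e+01  3.0000e-02 -1.5669e+02]
```

It's on the floor: upward force is now 2.6 N. Opening the fingers.

```bash
python3 -m pendant '[{"delta_pos":[0,0,0],"twist":[0,0,0],"grip":57},{"delta_pos":[0,0,0],"twist":[0,0,0],"grip":60},{"delta_pos":[0,0,0],"twist":[0,0,0],"grip":66},{"delta_pos":[0,0,0],"twist":[0,0,0],"grip":75},{"delta_pos":[0,0,0],"twist":[0,0,0],"grip":85}]'
python3 -m pendant '[{"delta_pos":[0,0,0],"twist":[0,0,0],"grip":95},{"delta_pos":[0,0,0],"twist":[0,0,0],"grip":95},{"delta_pos":[0,0,0],"twist":[0,0,0],"grip":95},{"delta_pos":[0,-1,0],"twist":[0,0,0],"grip":95},{"delta_pos":[0,-3,0],"twist":[0,0,0],"grip":95}]'
python3 -m pendant '[{"delta_pos":[0,-3,0],"twist":[0,0,0],"grip":95},{"delta_pos":[0,-7,0],"twist":[0,0,0],"grip":95},{"delta_pos":[0,-10,0],"twist":[0,0,0],"grip":95},{"delta_pos":[0,-12,0],"twist":[0,0,0],"grip":95},{"delta_pos":[0,-12,0],"twist":[0,0,0],"grip":95}]'
python3 plan.py 489 271.5 150 84;  python3 grab.py wrist d1; python3 grab.py scene d1s
python3 - <<'E'
from h import *
p,d,R,t,k=load("pics/d1.npz");P=cloud(d,R,t,k)
m=(d>0)&(abs(P[...,0]-597)<50)&(abs(P[...,1]+1)<50)&(P[...,2]>78)&(P[...,2]<95);Q=P[m]
print(len(Q),np.median(Q,0),cv2.minEnclosingCircle(Q[:,:2].astype(np.float32)))
A=np.c_[Q[:,:2],np.ones(len(Q))];print(np.linalg.lstsq(A,Q[:,2],rcond=None)[0])
p,d,R,t,k=load("pics/d1s.npz"); cv2.imwrite("pics/d1z.png",cv2.resize(p[150:300,180:360,::-1],None,fx=4,fy=4,interpolation=cv2.INTER_CUBIC))
E
```

```text
time_s: 10.55
ee_pos: [597.6, -1.3, 61.0]
ee_rot: [-90.0, -0.0, -156.7]
force: [0.5, -0.6, 0.5]
gripper_width: 73.0
time_s: 11.05
ee_pos: [596.5, -1.2, 90.6]
ee_rot: [-90.1, -0.2, -156.7]
force: [-0.1, 0.2, 0.8]
gripper_width: 86.3
time_s: 11.55
ee_pos: [599.5, -1.3, 215.4]
ee_rot: [-89.8, 0.4, -156.7]
force: [-0.2, -0.4, 0.3]
gripper_width: 86.6
t 11.55 ee [599.5  -1.3 215.4] jaw -66.7 -> -96.0 w 86.6 F [-0.2 -0.4  0.3] q [-1. 20. 87. -0. 73. 65.]
delta [ -0.59   6.44 -29.45] twist [-0.08 29.31 -0.47] tilt [ -89.8     0.43 -156.69]
2227 [597.24311129  -1.31341887  84.68058817] ((596.2535400390625, -1.678070306777954), 25.011215209960938)
[-6.50842675e-03 -3.78477308e-04  8.85136665e+01]
```

View pics/d1z.png

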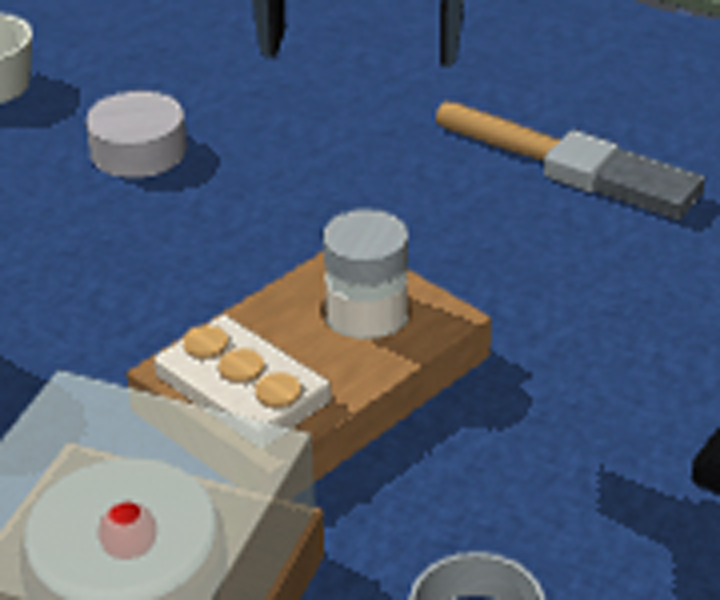

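View pics/d1.png

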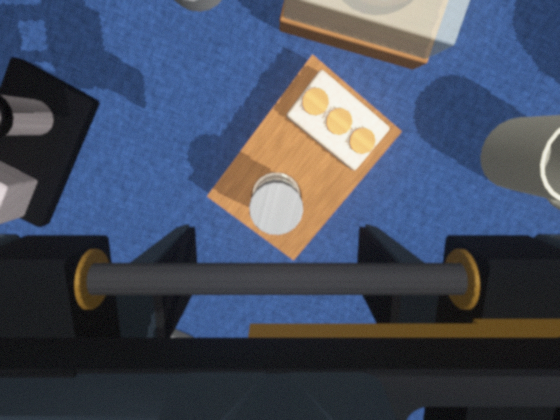

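The jar stands in the pocket: lid top at z≈85–86, level to <0.4°, centre (597,-1.5). Next is the release button; I close the fingers on the way.

```bash
python3 -m pendant '[{"delta_pos":[0,0,-4],"twist":[0,6,0],"grip":60},{"delta_pos":[-0.1,0.3,-9],"twist":[0,13,0],"grip":30},{"delta_pos":[-0.2,0.6,-14],"twist":[0,20,0],"grip":0},{"delta_pos":[-0.3,0.9,-19],"twist":[0,26,0],"grip":0},{"delta_pos":[-0.4,1.2,-23],"twist":[0,29.3,0],"grip":0}]'
python3 plan.py 489 271.5 190 84
python3 grab.py wrist e1; python3 - <<'E'
from h import *
E
```

```text
time_s: 12.15
ee_pos: [507.9, 213.2, 197.1]
ee_rot: [-89.9, -0.2, 173.9]
force: [-0.4, 0.5, 0.2]
gripper_width: 49.4
t 12.15 ee [507.9 213.2 197.1] jaw -96.1 -> -96.0 w 49.4 F [-0.4  0.5  0.2] q [ 22.  17.  94.   0.  69. 118.]
delta [ 2.5   0.71 -5.59] twist [-0.08 -0.14  0.21] tilt [-89.92  -0.21 173.86]
```

View pics/e1.png

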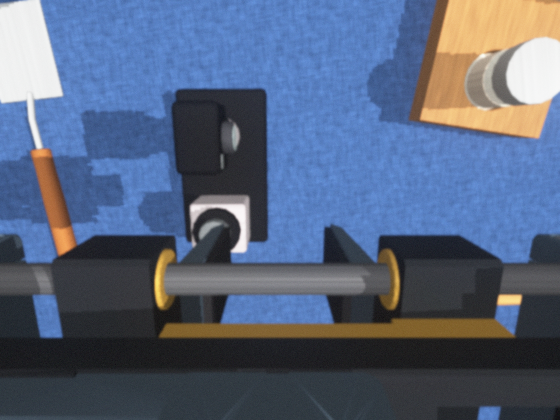

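The button is at (216,230) and the camera box at (198,137). I'll measure both here.

```bash
python3 -m pendant '[{"delta_pos":[1,0.2,-1.5],"twist":[0,0,0],"grip":0},{"delta_pos":[2,0.5,-3.5],"twist":[0,0,0],"grip":0},{"delta_pos":[2.5,0.7,-5.4],"twist":[0,0,0],"grip":0},{"delta_pos":[2.5,0.7,-5.6],"twist":[0,0,0],"grip":0},{"delta_pos":[2.5,0.7,-5.6],"twist":[0,0,0],"grip":0}]'
python3 -m pendant '[{"delta_pos":[0,0,0],"twist":[0,0,0],"grip":0},{"delta_pos":[0,0,0],"twist":[0,0,0],"grip":0},{"delta_pos":[0,0,0],"twist":[0,0,0],"grip":0},{"delta_pos":[0,0,0],"twist":[0,0,0],"grip":0},{"delta_pos":[0,0,0],"twist":[0,0,0],"grip":0}]'
python3 plan.py 489 271.5 100 84
python3 grab.py wrist e2; python3 - <<'E'
from h import *
p,d,R,t,k=load("pics/e2.npz");P=cloud(d,R,t,k)
for nm,x,y,z in [("btn",489,271,(83,94)),("ring",489,271,(74,81)),("cam",572,262,(128,140))]:
    m=(d>0)&(abs(P[...,0]-x)<35)&(abs(P[...,1]-y)<35)&(P[...,2]>z[0])&(P[...,2]<z[1]);Q=P[m]
    print(nm,len(Q),np.median(Q,0).round(1),Q.min(0).round(1),Q.max(0).round(1)); q=Q[:,:2].astype(np.float32); print(cv2.minEnclosingCircle(q),cv2.minAreaRect(q))
E
```

```text
time_s: 12.7
ee_pos: [490.7, 269.5, 190.7]
ee_rot: [-89.9, -0.1, 174.1]
force: [-0.2, 0.3, -0.5]
gripper_width: 5.3
time_s: 13.2
ee_pos: [491.4, 269.6, 192.2]
ee_rot: [-90.0, 0.0, 174.0]
force: [-0.1, 0.4, -0.5]
gripper_width: 0.7
t 13.2 ee [491.4 269.6 192.2] jaw -96.0 -> -96.0 w 0.7 F [-0.1  0.4 -0.5] q [ 28.  18.  94.  -0.  69. 124.]
delta [ 0.26  9.22 -0.16] twist [ 0.   -0.02 -0.01] tilt [-9.0000e+01  1.0000e-02  1.7398e+02]
btn 776 [490.6 271.1  86.6] [476.7 257.8  83.1] [503.4 284.9  88.8]
((489.67022705078125, 271.3172912597656), 13.805922508239746) ((490.11712646484375, 271.1713562011719), (26.56434440612793, 26.604263305664062), 83.08601379394531)
ring 892 [497.4 270.2  76.6] [468.3 249.7  74. ] [511.3 292.8  80.4]
((489.6889953613281, 271.2922668457031), 21.791154861450195) ((490.3626403808594, 270.8905029296875), (43.41880416870117, 41.27566146850586), 63.001930236816406)
cam 3769 [574.6 262.3 132.6] [548.1 244.7 128. ] [599.5 280.2 135.3]
((574.0361938476562, 262.3349914550781), 27.814212799072266) ((573.8426513671875, 262.47381591796875), (32.07107925415039, 49.602333068847656), 84.66641998291016)
```

View pics/e2.png

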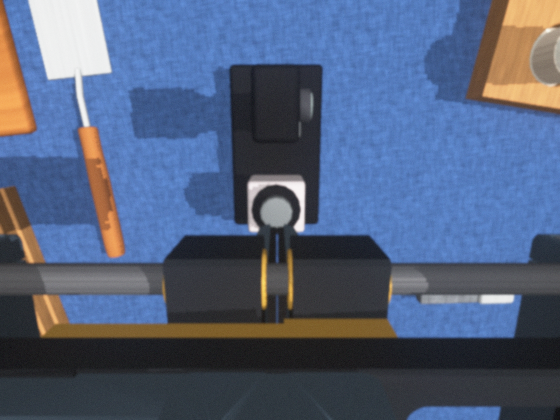

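The button is at (276,210), which gives (489.8,271.2). The camera is at (574,262.4), 84.7 mm away as specified. Descending and pressing.

```bash
python3 plan.py 489.8 271.2 94 84; python3 -m pendant '[{"delta_pos":[0.1,3,-0.1],"twist":[0,0,0],"grip":0},{"delta_pos":[0.15,6,-0.15],"twist":[0,0,0],"grip":0},{"delta_pos":[0.15,8.5,-0.15],"twist":[0,0,0],"grip":0},{"delta_pos":[0.15,9.6,-0.15],"twist":[0,0,0],"grip":0},{"delta_pos":[0.15,9.7,-0.15],"twist":[0,0,0],"grip":0}]'
python3 plan.py 489.8 271.2 82 84
```

```text
t 13.25 ee [491.4 269.7 192.2] jaw -96.0 -> -96.0 w 0.6 F [ 0.5 -0.3  0.3] q [ 28.  18.  94.  -0.  69. 124.]
delta [ 0.17  9.82 -0.14] twist [-0.   -0.01 -0.01] tilt [-9.0000e+01  1.0000e-02  1.7399e+02]
time_s: 13.75
ee_pos: [489.2, 271.1, 93.9]
ee_rot: [-89.9, -0.1, 174.0]
force: [0.7, -0.2, -0.1]
gripper_width: 0.8
t 13.75 ee [489.2 271.1  93.9] jaw -96.0 -> -96.0 w 0.8 F [ 0.7 -0.2 -0.1] q [ 28.  23. 101.  -0.  56. 124.]
delta [-0.06  1.19 -0.02] twist [-0.1   0.01  0.13] tilt [-8.9900e+01 -1.3000e-01  1.7401e+02]
```

```bash
python3 -m pendant '[{"delta_pos":[0,0.4,0],"twist":[0,0,0],"grip":0},{"delta_pos":[0,0.7,0],"twist":[0,0,0],"grip":0},{"delta_pos":[0,1,0],"twist":[0,0,0],"grip":0},{"delta_pos":[0,1.2,0],"twist":[0,0,0],"grip":0},{"delta_pos":[0,1.25,0],"twist":[0,0,0],"grip":0}]'
python3 -m pendant '[{"delta_pos":[0,0,0],"twist":[0,0,0],"grip":0},{"delta_pos":[0,0,0],"twist":[0,0,0],"grip":0},{"delta_pos":[0,0,0],"twist":[0,0,0],"grip":0},{"delta_pos":[0,0,0],"twist":[0,0,0],"grip":0},{"delta_pos":[0,0,0],"twist":[0,0,0],"grip":0}]'
python3 plan.py 489.8 271.2 82 84; python3 grab.py scene f1;python3 - <<'E'
from h import *
p,d,R,t,k=load("pics/f1.npz");cv2.imwrite("pics/f1z.png",cv2.resize(p[160:300,320:460,::-1],None,fx=4,fy=4,interpolation=cv2.INTER_CUBIC))
E
```

```text
time_s: 14.25
ee_pos: [490.8, 271.9, 83.4]
ee_rot: [-90.1, 0.1, 174.0]
force: [1.2, 0.7, 2.8]
gripper_width: 0.4
time_s: 14.75
ee_pos: [490.7, 271.9, 83.0]
ee_rot: [-90.1, 0.1, 174.0]
force: [3.9, 1.5, 5.4]
gripper_width: 0.7
t 14.75 ee [490.7 271.9  83. ] jaw -96.0 -> -96.0 w 0.7 F [3.9 1.5 5.4] q [ 28.  24. 102.  -0.  54. 124.]
delta [0.08 0.1  0.08] twist [ 0.06  0.   -0.1 ] tilt [-9.006e+01  1.000e-01  1.740e+02]
```

View pics/f1z.png

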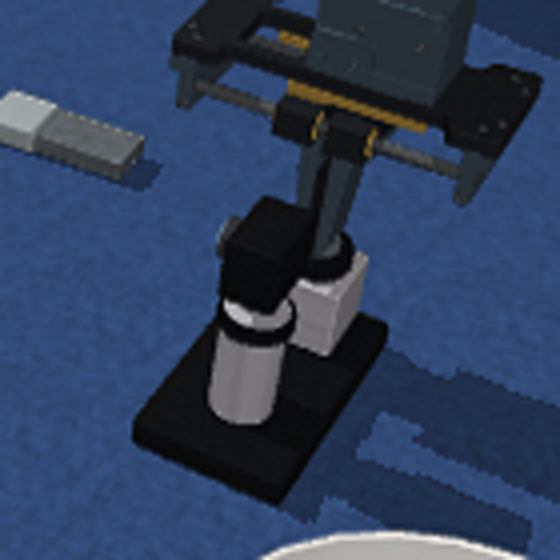

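```bash
python3 - <<'E'
from h import *
for f in ["a_scene","f1"]:
    p,d,R,t,k=load(f"pics/{f}.npz");P=cloud(d,R,t,k)
    m=(d>0)&(abs(P[...,0]-574)<22)&(abs(P[...,1]-262)<14)&(P[...,2]<175);print(f,np.percentile(P[m][:,2],[50,75,90,99]))
E
```

```text
a_scene [ 72.68829349 133.94240218 135.12718483 136.3384174 ]
f1 [ 82.59356086 144.33113948 145.74469888 147.06410004]
```

The camera top rose 11 mm to 144.5, so the column is unlatched. Lift, turn 90° and open.

```bash
python3 -m pendant '[{"delta_pos":[0,-1.5,0],"twist":[0,0,0],"grip":0},{"delta_pos":[0,-4.5,0],"twist":[0,0,0],"grip":0},{"delta_pos":[0,-8,0],"twist":[0,0,0],"grip":0},{"delta_pos":[0,-11,0],"twist":[0,0,0],"grip":20},{"delta_pos":[0,-11.5,0],"twist":[0,0,0],"grip":40}]'
python3 plan.py 574 262.4 195 -6; python3 -m pendant '[{"delta_pos":[-1,0,0],"twist":[0,-8,0],"grip":85},{"delta_pos":[-2,0,0],"twist":[0,-16,0],"grip":85},{"delta_pos":[-3,0,0],"twist":[0,-24,0],"grip":85},{"delta_pos":[-4,0,0],"twist":[0,-32,0],"grip":85},{"delta_pos":[-5,0,0],"twist":[0,-40,0],"grip":85}]'
python3 plan.py 574 262.4 195 -6
```

```text
time_s: 15.3
ee_pos: [490.3, 271.7, 200.1]
ee_rot: [-90.1, 0.1, 174.0]
force: [0.8, -0.3, 0.2]
gripper_width: 13.6
t 15.3 ee [490.3 271.7 200.1] jaw -96.0 -> -6.0 w 13.6 F [ 0.8 -0.3  0.2] q [ 28.  17.  93.  -0.  69. 124.]
delta [-8.42  0.53  0.05] twist [-4.000e-02 -8.999e+01 -1.700e-01] tilt [-9.0080e+01  1.3000e-01  1.7401e+02]
time_s: 15.8
ee_pos: [538.2, 265.4, 195.0]
ee_rot: [-90.1, -0.4, -145.7]
force: [0.8, 0.8, 0.4]
gripper_width: 53.8
t 15.8 ee [538.2 265.4 195. ] jaw -55.7 -> -6.0 w 53.8 F [0.8 0.8 0.4] q [25. 21. 88. -0. 71. 81.]
delta [-2.79 -0.02  2.27] twist [  0.21 -49.66   0.31] tilt [ -90.05   -0.36 -145.66]
```

```bash
python3 -m pendant '[{"delta_pos":[-1,0,0.8],"twist":[0,-8.5,0],"grip":85},{"delta_pos":[-2,0,1.6],"twist":[0,-17,0],"grip":85},{"delta_pos":[-2.79,0,2.27],"twist":[0,-25.5,0],"grip":85},{"delta_pos":[-2.79,0,2.27],"twist":[0,-34,0],"grip":85},{"delta_pos":[-2.79,0,2.27],"twist":[0,-42,0],"grip":85}]'
python3 plan.py 574 262.4 195 -6;  python3 -m pendant '[{"delta_pos":[0,0,0],"twist":[0,-7.8,0],"grip":85},{"delta_pos":[0,0,0],"twist":[0,-7.8,0],"grip":85},{"delta_pos":[0,0,0],"twist":[0,-7.8,0],"grip":85},{"delta_pos":[0,0,0],"twist":[0,-7.8,0],"grip":85},{"delta_pos":[0,0,0],"twist":[0,-7.8,0],"grip":85}]'
python3 plan.py 574 262.4 195 -6; python3 grab.py wrist g1;python3 - <<'E'
from h import *
p,d,R,t,k=load("pics/g1.npz");P=cloud(d,R,t,k)
m=(d>0)&(abs(P[...,0]-572)<35)&(abs(P[...,1]-262)<35)&(P[...,2]>138)&(P[...,2]<150);Q=P[m]
print(len(Q),np.median(Q,0).round(1),Q.min(0).round(1),Q.max(0).round(1),cv2.minAreaRect(Q[:,:2].astype(np.float32)))
E
```

```text
time_s: 16.3
ee_pos: [574.0, 262.2, 194.7]
ee_rot: [-90.3, -0.2, -103.7]
force: [-0.4, 0.3, -0.5]
gripper_width: 77.4
t 16.3 ee [574.  262.2 194.7] jaw -13.7 -> -6.0 w 77.4 F [-0.4  0.3 -0.5] q [24. 24. 83. -0. 73. 37.]
delta [-0.02 -0.03 -0.  ] twist [ 0.32 -7.68  0.21] tilt [ -90.3    -0.24 -103.68]
time_s: 16.8
ee_pos: [575.2, 263.0, 197.2]
ee_rot: [-90.0, -0.0, -96.3]
force: [1.5, 0.1, -0.1]
gripper_width: 77.7
t 16.8 ee [575.2 263.  197.2] jaw -6.3 -> -6.0 w 77.7 F [ 1.5  0.1 -0.1] q [24. 24. 83. -0. 73. 30.]
delta [ 0.07  0.22 -0.11] twist [ 0.04 -0.26  0.03] tilt [-9.004e+01 -3.000e-02 -9.626e+01]
3089 [573.6 264.2 143.4] [547.9 240.4 138. ] [599.3 280.7 145.8] ((573.1664428710938, 259.6806945800781), (38.66726303100586, 49.774818420410156), 84.81909942626953)
```

View pics/g1.png

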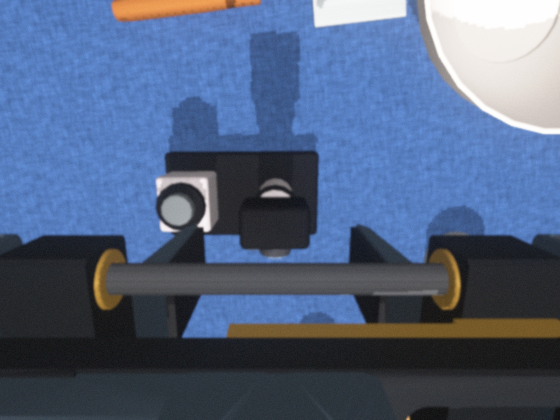

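The camera box is at (275,221), centred between the fingers; the button is back up at (180,207). Descend to TCP z=108 and grip.

```bash
python3 plan.py 573.7 262.5 108 -6;python3 -m pendant '[{"delta_pos":[0.05,2,-0.1],"twist":[0,-0.3,0],"grip":85},{"delta_pos":[0.05,4.5,-0.15],"twist":[0,-0.3,0],"grip":85},{"delta_pos":[0.05,7,-0.15],"twist":[0,-0.3,0],"grip":85},{"delta_pos":[0.05,8.5,-0.15],"twist":[0,-0.3,0],"grip":85},{"delta_pos":[0.05,8.8,-0.15],"twist":[0,-0.3,0],"grip":85}]'
python3 plan.py 573.7 262.5 108 -6
python3 -m pendant '[{"delta_pos":[0,0,0],"twist":[0,0,0],"grip":70},{"delta_pos":[0,0,0],"twist":[0,0,0],"grip":62},{"delta_pos":[0,0,0],"twist":[0,0,0],"grip":56},{"delta_pos":[0,0,0],"twist":[0,0,0],"grip":50},{"delta_pos":[0,0,0],"twist":[0,0,0],"grip":40}]' 40
python3 -m pendant '[{"delta_pos":[0,0,0],"twist":[0,0,0],"grip":35},{"delta_pos":[0,0,0],"twist":[0,0,0],"grip":35},{"delta_pos":[0,0,0],"twist":[0,0,0],"grip":35},{"delta_pos":[0,0,0],"twist":[0,0,0],"grip":35},{"delta_pos":[0,0,0],"twist":[0,0,0],"grip":35}]' 
python3 plan.py 573.7 262.5 108 -6
```

```text
t 16.85 ee [575.3 263.  197.4] jaw -6.2 -> -6.0 w 77.6 F [-0.   0.   0.2] q [24. 24. 83. -0. 73. 30.]
delta [ 0.07  8.94 -0.15] twist [ 0.02 -0.24  0.02] tilt [-9.002e+01 -2.000e-02 -9.624e+01]
time_s: 17.35
ee_pos: [572.6, 262.2, 107.5]
ee_rot: [-90.2, -0.1, -95.9]
force: [0.3, -1.2, -0.3]
gripper_width: 77.7
t 17.35 ee [572.6 262.2 107.5] jaw -5.9 -> -6.0 w 77.7 F [ 0.3 -1.2 -0.3] q [24. 28. 91. -0. 62. 29.]
delta [-0.04 -0.05  0.1 ] twist [0.21 0.08 0.13] tilt [-90.21  -0.13 -95.92]
time_s: 17.85
ee_pos: [573.9, 263.0, 110.2]
ee_rot: [-90.0, 0.0, -95.9]
force: [-1.0, 0.4, 0.4]
gripper_width: 49.6
time_s: 18.35
ee_pos: [574.0, 263.0, 109.7]
ee_rot: [-90.0, 0.0, -95.9]
force: [-0.8, 1.2, 0.7]
gripper_width: 49.7
t 18.35 ee [574.  263.  109.7] jaw -5.9 -> -6.0 w 49.7 F [-0.8  1.2  0.7] q [24. 28. 90.  0. 62. 29.]
delta [ 0.05  0.17 -0.02] twist [-0.01  0.1  -0.02] tilt [-8.999e+01  2.000e-02 -9.590e+01]
```

Gripped at 49.7 mm with low side forces. Pulling straight up.

```bash
python3 -m pendant '[{"delta_pos":[0,-0.4,0],"twist":[0,0,0],"grip":35},{"delta_pos":[0,-1,0],"twist":[0,0,0],"grip":35},{"delta_pos":[0,-1.8,0],"twist":[0,0,0],"grip":35},{"delta_pos":[0,-2.6,0],"twist":[0,0,0],"grip":35},{"delta_pos":[0,-3.2,0],"twist":[0,0,0],"grip":35}]' 
python3 plan.py 574 263 193.7 -5.9
```

```text
time_s: 18.85
ee_pos: [574.0, 262.8, 142.2]
ee_rot: [-90.0, 0.0, -95.9]
force: [-0.4, 3.0, -4.2]
gripper_width: 49.5
t 18.85 ee [574.  262.8 142.2] jaw -5.9 -> -5.9 w 49.5 F [-0.4  3.  -4.2] q [24. 26. 88.  0. 66. 29.]
delta [-0.02 -5.15  0.  ] twist [-0.01  0.   -0.01] tilt [-8.999e+01  1.000e-02 -9.590e+01]
```

```bash
python3 -m pendant '[{"delta_pos":[0,-0.6,0],"twist":[0,0,0],"grip":35},{"delta_pos":[0,-1.2,0],"twist":[0,0,0],"grip":35},{"delta_pos":[0,-1.8,0],"twist":[0,0,0],"grip":35},{"delta_pos":[0,-2.4,0],"twist":[0,0,0],"grip":35},{"delta_pos":[0,-2.8,0],"twist":[0,0,0],"grip":35}]' 
python3 -m pendant '[{"delta_pos":[0,-0.5,0],"twist":[0,0,0],"grip":35},{"delta_pos":[0,-1,0],"twist":[0,0,0],"grip":35},{"delta_pos":[0,-1.4,0],"twist":[0,0,0],"grip":35},{"delta_pos":[0,-1.7,0],"twist":[0,0,0],"grip":35},{"delta_pos":[0,-1.7,0],"twist":[0,0,0],"grip":35}]' 
python3 plan.py 574 263 193.7 -5.9
```

```text
time_s: 19.35
ee_pos: [573.8, 262.8, 169.4]
ee_rot: [-90.0, -0.0, -95.9]
force: [1.2, 3.2, -11.5]
gripper_width: 49.8
time_s: 19.85
ee_pos: [573.8, 262.7, 186.9]
ee_rot: [-90.0, -0.0, -95.9]
force: [1.6, 4.2, -12.4]
gripper_width: 49.7
t 19.85 ee [573.8 262.7 186.9] jaw -5.9 -> -5.9 w 49.7 F [  1.6   4.2 -12.4] q [24. 24. 84.  0. 71. 29.]
delta [-0.03 -0.68  0.02] twist [0.   0.01 0.  ] tilt [-90.    -0.   -95.89]
```

```bash
python3 -m pendant '[{"delta_pos":[0,-0.2,0],"twist":[0,0,0],"grip":35},{"delta_pos":[0,-0.4,0],"twist":[0,0,0],"grip":35},{"delta_pos":[0,-0.6,0],"twist":[0,0,0],"grip":35},{"delta_pos":[0,-0.75,0],"twist":[0,0,0],"grip":35},{"delta_pos":[0,-0.75,0],"twist":[0,0,0],"grip":35}]' 
python3 -m pendant '[{"delta_pos":[0,0,0],"twist":[0,0,0],"grip":35},{"delta_pos":[0,0,0],"twist":[0,0,0],"grip":35},{"delta_pos":[0,0,0],"twist":[0,0,0],"grip":35},{"delta_pos":[0,0,0],"twist":[0,0,0],"grip":35},{"delta_pos":[0,0,0],"twist":[0,0,0],"grip":35}]' 
python3 plan.py 574 263 193.7 -5.9; python3 grab.py scene k1;python3 - <<'E'
from h import *
p,d,R,t,k=load("pics/k1.npz");cv2.imwrite("pics/k1z.png",cv2.resize(p[110:300,300:490,::-1],None,fx=3,fy=3,interpolation=cv2.INTER_CUBIC))
E
```

```text
time_s: 20.35
ee_pos: [573.8, 262.7, 194.3]
ee_rot: [-90.0, -0.0, -95.9]
force: [0.7, 4.1, -12.9]
gripper_width: 49.6
time_s: 20.85
ee_pos: [573.8, 262.7, 194.0]
ee_rot: [-90.0, -0.0, -95.9]
force: [0.4, 3.7, -13.3]
gripper_width: 49.7
t 20.85 ee [573.8 262.7 194. ] jaw -5.9 -> -5.9 w 49.7 F [  0.4   3.7 -13.3] q [24. 24. 84. -0. 72. 29.]
delta [-0.03  0.03  0.02] twist [0.02 0.01 0.01] tilt [-9.002e+01 -1.000e-02 -9.589e+01]
```

View pics/k1z.png

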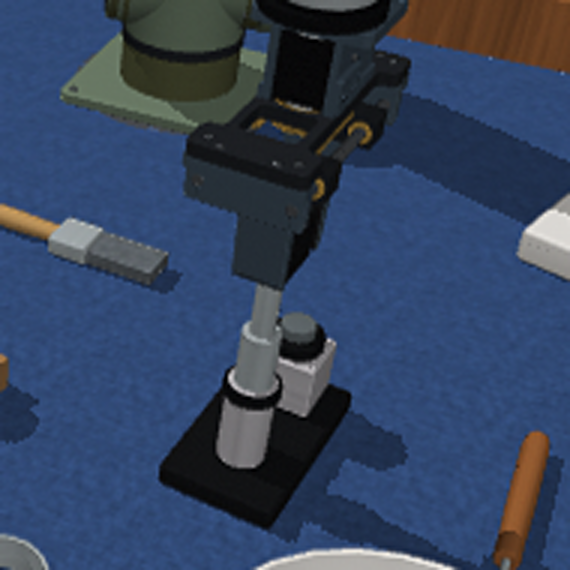

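Both sections are out in the image: thin above thick, between the collar and the camera. A little more pull should confirm the hard stop.

```bash
python3 -m pendant '[{"delta_pos":[0,-0.1,0],"twist":[0,0,0],"grip":35},{"delta_pos":[0,-0.2,0],"twist":[0,0,0],"grip":35},{"delta_pos":[0,-0.2,0],"twist":[0,0,0],"grip":35},{"delta_pos":[0,-0.2,0],"twist":[0,0,0],"grip":35},{"delta_pos":[0,-0.2,0],"twist":[0,0,0],"grip":35}]' 
python3 plan.py 574 263 193.7 -5.9
```

```text
time_s: 21.4
ee_pos: [573.7, 262.7, 195.2]
ee_rot: [-90.1, -0.0, -95.9]
force: [2.0, 4.4, -21.1]
gripper_width: 50.0
t 21.4 ee [573.7 262.7 195.2] jaw -5.9 -> -5.9 w 50.0 F [  2.    4.4 -21.1] q [24. 24. 83.  0. 73. 29.]
delta [-0.03  0.15  0.02] twist [0.06 0.01 0.03] tilt [-9.006e+01 -3.000e-02 -9.589e+01]
```

At the stop: force jumped to 21 N at TCP 195. I'll add a little grip, settle, and check everything.

```bash
python3 -m pendant '[{"delta_pos":[0,0,0],"twist":[0,0,0],"grip":35},{"delta_pos":[0,0.02,0],"twist":[0,0,0],"grip":35},{"delta_pos":[0,0.05,0],"twist":[0,0,0],"grip":35},{"delta_pos":[0,0.05,0],"twist":[0,0,0],"grip":35},{"delta_pos":[0,0.05,0],"twist":[0,0,0],"grip":35}]' 50
python3 -m pendant '[{"delta_pos":[0,0,0],"twist":[0,0,0],"grip":35},{"delta_pos":[0,0,0],"twist":[0,0,0],"grip":35},{"delta_pos":[0,0,0],"twist":[0,0,0],"grip":35},{"delta_pos":[0,0,0],"twist":[0,0,0],"grip":35},{"delta_pos":[0,0,0],"twist":[0,0,0],"grip":35}]'
python3 plan.py 574 263 193.7 -5.9; python3 grab.py top m1; python3 grab.py scene m2; python3 - <<'E'
from h import *
for f in ["a_top","m1","a_scene","m2"]:
    p,d,R,t,k=load(f"pics/{f}.npz");P=cloud(d,R,t,k)
    print(f)
    for nm,x,y,z in [("lid",597,-1,(78,95)),("tin",487,-249,(25,36)),("ram",466,-400,(36,48)),("mug",745,-235,(80,100))]:
        m=(d>0)&(abs(P[...,0]-x)<50)&(abs(P[...,1]-y)<50)&(P[...,2]>z[0])&(P[...,2]<z[1]);Q=P[m]
        if len(Q)>5: print(nm,len(Q),np.median(Q,0).round(1),np.round(cv2.minEnclosingCircle(Q[:,:2].astype(np.float32))[0],1))
    m=(d>0)&(abs(P[...,0]-574)<20)&(abs(P[...,1]-262)<25)&(P[...,2]>150)&(P[...,2]<240)
E
```

```text
time_s: 21.9
ee_pos: [573.7, 262.7, 195.2]
ee_rot: [-90.0, -0.0, -95.9]
force: [1.8, 3.7, -22.2]
gripper_width: 49.8
time_s: 22.4
ee_pos: [573.7, 262.7, 195.2]
ee_rot: [-90.0, -0.0, -95.9]
force: [2.1, 5.2, -24.4]
gripper_width: 49.7
t 22.4 ee [573.7 262.7 195.2] jaw -5.9 -> -5.9 w 49.7 F [  2.1   5.2 -24.4] q [24. 24. 84. -0. 72. 29.]
delta [-0.03  0.15  0.02] twist [0.04 0.01 0.03] tilt [-9.004e+01 -3.000e-02 -9.589e+01]
a_top
tin 345 [ 487.4 -249.1   29.7] [ 487.  -249.4]
ram 110 [ 466.6 -406.3   40.9] [ 466.7 -398.4]
mug 134 [ 744.4 -236.3   88.8] [ 740.  -238.5]
m1
lid 201 [593.7  -0.6  86.2] [594.7  -0.7]
tin 344 [ 487.5 -248.7   29.4] [ 486.7 -249.6]
ram 113 [ 469.8 -406.    41.1] [ 467.2 -399.1]
mug 138 [ 744.1 -235.5   88.1] [ 742.1 -236.7]
a_scene
tin 283 [ 492.6 -247.4   30.6] [ 488.5 -249.1]
ram 135 [ 469.5 -400.5   40.8] [ 470.3 -400.4]
mug 367 [ 748.4 -233.6   87.3] [ 747.4 -234.3]
m2
lid 266 [6.015e+02 2.000e-01 8.630e+01] [598.3  -2.2]
tin 284 [ 492.1 -247.9   30.8] [ 489.9 -249.2]
ram 141 [ 468.7 -401.    40.3] [ 467.6 -398.8]
mug 374 [ 748.1 -233.6   87.5] [ 747.4 -234.1]
```

View pics/m2.png

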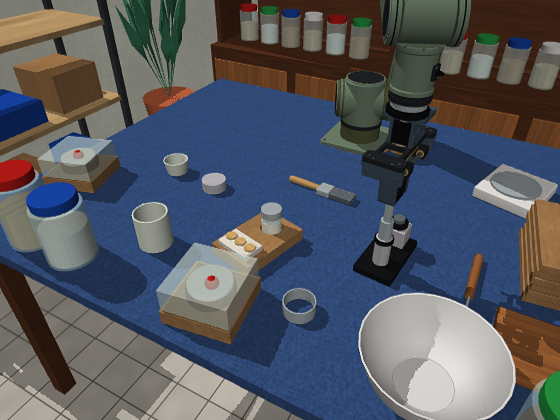

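The jar (271,215) is in the pocket, both sections are out and the bystanders haven't moved. The pull is creeping up slightly, so I'll ease it by half a millimetre and watch.

```bash
python3 -m pendant '[{"delta_pos":[0,0.02,0],"twist":[0,0,0],"grip":35},{"delta_pos":[0,0.05,0],"twist":[0,0,0],"grip":35},{"delta_pos":[0,0.05,0],"twist":[0,0,0],"grip":35},{"delta_pos":[0,0.05,0],"twist":[0,0,0],"grip":35},{"delta_pos":[0,0.05,0],"twist":[0,0,0],"grip":35}]'
python3 -m pendant '[{"delta_pos":[0,0,0],"twist":[0,0,0],"grip":35},{"delta_pos":[0,0,0],"twist":[0,0,0],"grip":35},{"delta_pos":[0,0,0],"twist":[0,0,0],"grip":35},{"delta_pos":[0,0,0],"twist":[0,0,0],"grip":35},{"delta_pos":[0,0,0],"twist":[0,0,0],"grip":35}]'
python3 -m pendant '[{"delta_pos":[0,0,0],"twist":[0,0,0],"grip":35},{"delta_pos":[0,0,0],"twist":[0,0,0],"grip":35},{"delta_pos":[0,0,0],"twist":[0,0,0],"grip":35},{"delta_pos":[0,0,0],"twist":[0,0,0],"grip":35},{"delta_pos":[0,0,0],"twist":[0,0,0],"grip":35}]'
```

```text
time_s: 23.0
ee_pos: [573.7, 262.7, 195.2]
ee_rot: [-90.0, -0.0, -95.9]
force: [1.1, 5.1, -22.3]
gripper_width: 49.7
time_s: 23.5
ee_pos: [573.8, 262.7, 195.2]
ee_rot: [-90.0, -0.0, -95.9]
force: [0.5, 4.4, -21.0]
gripper_width: 49.9
time_s: 24.0
ee_pos: [573.8, 262.7, 195.2]
ee_rot: [-90.0, -0.0, -95.9]
force: [-1.1, 3.3, -20.2]
gripper_width: 49.9
```

Stable: 20 N against the stop, position constant. Handing in.

```bash
python3 -c "
from workcell import job
print(job.job_done())"
```

```text
the job is handed in; nothing more can be done
None
```

The job is handed in at about 24 s of the 64 s allowed. No verdict was reported.

**What I did:** I set the jar in the tray's pocket and let it go, and pressed the release button until the column unlatched (the camera rose 11 mm). I then gripped the camera across its 50 mm width and pulled it up to the second stop. The arm was still holding it there at hand-in.

**Last checks:**
- **Jar:** the lid top is at 86 mm, as expected for a jar on the pocket floor. It looked level (within 0.4°) right after release. The wrist camera puts it within about 1 mm of the pocket centre.
- **Disagreement:** the top and scene cameras give lid centres of (594.7,-0.7) and (598.3,-2.2). They differ by about 4 mm, but each lies within about 2.5 mm of the pocket's (597,-1.6).
- **Column:** both sections are visibly out, and the tool was up about 85 mm from the grasp, as needed for the second stop. The pull rose from 13 N to over 20 N against the hard stop. It held there at 20–22 N with no movement, and the gripper opening stayed at 49.9 mm.
- **Bystanders:** the tin, ramekin and mug measured within about 3 mm of where they started. I checked the brush, cutter and spatula only by eye, and they look unmoved.

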